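Set the lamp dimmer to half and hold the light probe over the lamp

TASK

Set the dimmer's lever upright (half light) and leave it there; then draw the light probe out of its sloping holder, turn it level with its white dome facing straight down, and hold it still with the dome about 12 cm above the middle of the LED lamp module. Do not touch the lamp module or shift the other things on the bench. Finish while still holding the probe there in the gripper: do not put it down or let go.

Things in the scene. Friction and masses are not known exactly. Their poses are not given: they have to be found in the camera images.
- lever (a joint): Dimmer lever, rad: 0 = upright, positive = leaning to the dimmer's +x side (away from the robot at yaw 0); stops at -0.8 and 0.8; it starts leaning to + by 0.35 to 0.75. It stays where it is left and takes about 1 N at the ball to move.
- lever_ball (a point): Centre of the black ball, 26 mm diameter, on the lever's 10 mm steel rod, 90 mm from the pivot.
- lever_pivot (a point): The lever's pivot, 70 mm above the table, on the dimmer: a fixed white box 130 (x) x 100 (y) x 65 (z) mm centred under this point. The pivot runs along its y axis; the lever swings in its x-z plane between two aluminium discs of 30 mm radius about a line 5 mm below this point.
- probe_grip (a point): Light probe, 0.13 to 0.25 kg: centre of its ribbed grip, near its centre of mass. The handle is a straight grey bar 26 mm wide (probe y) and 22 mm thick (probe z), from 105 mm behind this point to 60 mm ahead. Probe x runs along the bar from tail to head. In the holder it slopes at about 45 degrees, head up, dome on the underside, y level. Level with dome down, its z points straight up.
- probe_dome (a point): Tip of the white dome on the -z face of the probe's head: 105 mm ahead of the grip centre (+x) and 22 mm out on the -z side; axes as the probe. The head is a flat black disc, 46 mm diameter, 16 mm thick, centred 105 mm ahead of the grip centre, on a 14 mm neck.
- probe_tail (a point): Tail end of the probe's bar, 105 mm behind the grip centre; axes as the probe.
- socket_floor (a point): Middle of the floor of the holder's socket, 35 mm above the table. Fixed holder: aluminium tube (outside 41 x 37, inside 29 x 25, 60 mm deep, 1.5 mm play), sloping up at 45 degrees towards holder +x, on a steel base 140 (x) x 90 (y) x 12 mm. Axes: the holder's, z up, x the level way the probe leans. The probe's tail rests on this floor; draw it out along the slope.
- socket_mouth (a point): Middle of the socket's open mouth, 60 mm up the slope from the floor; axes as the holder.
- lamp_middle (a point): Middle of the LED lamp module's upper face, 36 mm above the table. The module is a fixed flat grey tray 240 (x) x 180 (y) x 36 mm with a white board and rows of small yellowish LEDs; its axes: z up, x along its long side.
- dimmer: The dimmer box (see lever_pivot); origin in the middle of its underside.
- holder: The holder (see socket_floor); origin in the middle of its base's underside.
- lamp: The lamp module (see lamp_middle); origin in the middle of its underside.
- meter: Bystander: red hand multimeter 150 x 75 x 40 mm lying on the bench; origin under its middle.
- driver: Bystander: aluminium LED driver block 100 x 36 x 28 mm; origin under its middle.
- screwdriver: Bystander: screwdriver lying on the bench.
- tape: Bystander: roll of black tape, 90 mm diameter, 19 mm high.
- cleaner: Bystander: small white bottle, 56 mm diameter, 150 mm high.
- drill: Bystander: yellow cordless drill standing on its battery, 185 mm high.
- heatsink: Bystander: dark steel block 70 x 50 x 30 mm.
Things that resemble listed ones, but are neither listed nor needed, are in the scene too. There is more than one size of the dimmer; the job needs the largest.

How it is judged:
By the outcome, as a careful person would: the job done as asked, in the order asked, and still so for the second after the job is handed in, while the arm keeps its last pose, push and grip.
It also fails if it takes over 64 s, if anything falls off the work surface, if the arm or the gripper's body presses on something with over 40 N, if the wrist force passes 120 N, or if a joint passes its speed limit or range.

ROBOT

A 6-joint arm with a two-finger parallel gripper is mounted at the origin on the work surface. World frame = base frame: x ahead of the robot, y to its left, z up, the work surface at z = 0. Lengths are in m, angles in rad, forces in N, time in s.
With the tool pointing down it reaches from about 0.375 to 0.975 m from the base axis. Payload 3.8 kg.
Tool frame: the origin (TCP) lies between the finger pads; the fingertips stand 17 mm ahead of it and the grasp point (between the pads) lies 2 mm behind it; y points along the fingers, z is the direction in which the jaws open and shut, and the axes are right-handed (so a half turn about y gives the same grasp; the last joint's range is limited). The gripper opens to 85 mm and grips with 20 to 120 N. Pads are 22 mm wide; open, the fingers measure 114 mm over their backs; the gripper's body (76 mm by 85 mm) begins 54 mm behind the grasp point. The pads swing forward as they close: fully open they stand 13 mm farther back than shut.
Start: joints at [-1.235, 0.264, 1.604, -0, 1.274, -0.037], TCP at [0.246, -0.629, 0.248] pointing down, gripper open.
Joint ranges: [-2.63, 2.63], [-0.94, 2.18], [0.31, 2.57], [-1.31, 4.45], [0, 2.66], [-2.55, 2.55]. Speed limits (rad/s): [2.57, 2.57, 3.14, 3.14, 3.14, 3.14].

INTERFACE

Orientations are given as a rotation vector (axis times angle).
In Python, from workcell import bot, eyes, nets gives the robot as it stands. The module is installed in compiled form; this text tells all that it offers.
- The arm moves only by the tool jog_arm, never from a script. Its arguments are lists of equal length, an entry for each row: "turn": the turn, a rotation vector about the tool's x, y, z in rad, a list of three; "slide": the shift along the tool's x, y, z in mm, a list of three; "grip": the opening in per cent of the stroke, from 0 (shut) to 100 (fully open). A call has 1 to 5 rows; each row shifts and turns the commanded pose from where the row before left it, along the tool's axes as they then stand; what a row does not reach is not made up. A row lasts 1/10 s, in which the tool goes at most 50 mm and 8.59 degrees, less where a joint would pass 70% of its speed; a pose out of reach is approached as far as the arm can. A call with a gripper value outside its range is refused whole. The fingers move at their own pace and stop on an object; "newtons" is the grip in N (left out, the last holds). Time passes only in rows, so rows that do not move let the fingers close. It gives the time, the measured TCP pose, the force and the opening at its end, in the units of the state.
- bot.read_state(): the state, without advancing time (a new reading comes with each control period).
- eyes.read_camera(name): name is "scene" or "top" or "wrist"; returns a dict with "img" (384x512x3 uint8, red, green, blue), "depth" (384x512 float32, m along the optical axis (not along the pixel's ray), 0 where there is no reading), "intrinsics" (3x3 intrinsics, pixels), "distortion" ([k1, k2, p1, p2, k3] as OpenCV has them; the pictures are not rectified), "position" and "rotation" of the camera in the world. Camera axes: x right, y down, z forward; pixel columns grow to the right and rows downward; lengths in m; the calibration is good to about 2 mm. A picture is of the moment at which its call begins.
- bot.finish_job(): hands the job in, once; it reports no verdict.
Trained networks look in a picture, given as the dict that the camera call returned (one of the last four; its "shot" number tells which), for a name from the list of things; names that differ only in an ending like _2 or _b are one class to them, and where a whole thing is asked for, a point or a joint stands for the part that bears it (a point fixed in the world has none). Each returns a list of dicts, best first, with "conf" (0 to 1); they miss things now and then, are a little off and sometimes report something else, mostly with a low value. They report only what shows in the picture. A call takes as long as a camera call. They do not tell look-alikes from the thing itself.
- nets.search_frame(thing, picture): "xyz" ([x, y, z] in m, in the coordinates of the camera as it stood for that picture, good to about 4 mm: the middle of the surface that is visible of it).
The state is a dict: "time": time; "q": joint angles; "joint_vel": joint speeds; "joint_torque": joint torques, N m; "tool_pos": TCP position; "tcp_rot": TCP orientation; "wrist_force": force on the tool from outside, world axes, zero at the start; "torque": the same for the moment, N m; "width": opening from 0.0 (shut) to 1.0 (fully open).
Only numpy, scipy, OpenCV 4.12 (cv2) and the standard library are available. Lean on these libraries where they do the work, as an engineer would, in place of code of your own. Each camera call takes 0.05 s, during which the arm holds its last target.

## Working session

There is one attempt and no reset: what is moved stays moved. The work goes in short steps, Python scripts to look and compute and a tool call to move; the robot and the scene stay as the last step left them, time stands still between calls to the robot, and variables do not carry over. Pictures are saved under pics/ and viewed, and the job is handed in when it is done.

Besides the shell and the picture viewer there is one more tool, called after "Call:" as name(argument=value, ...) on one line, values as JSON. jog_arm: Moves the arm, as the interface text tells. Its arguments: {"type":"object","properties":{"turn":{"type":"array"},"slide":{"type":"array"},"grip":{"type":"array"},"newtons":{"type":"number"}},"required":["turn","slide","grip"]}

```bash
mkdir -p pics; cat > h.py <<'E'
import numpy as np, cv2
from scipy.spatial.transform import Rotation as R
from workcell import bot, eyes, nets
def cam(n,save=None):
    p=eyes.read_camera(n)
    if save: cv2.imwrite('pics/'+save+'.png',cv2.cvtColor(p['img'],cv2.COLOR_RGB2BGR))
    return p
def Rm(p):
    r=np.array(p['rotation'],float)
    return r if r.shape==(3,3) else R.from_rotvec(r).as_matrix()
def w(p,xyz): return Rm(p)@np.array(xyz)+np.array(p['position'])
def px(p,u,v,d=None):
    K=np.array(p['intrinsics']);
    n=cv2.undistortPoints(np.array([[[u,v]]],float),K,np.array(p['distortion'],float))[0,0]
    if d is None: d=float(p['depth'][int(round(v)),int(round(u))])
    return w(p,[n[0]*d,n[1]*d,d])
def proj(p,X):
    rv=Rm(p).T; t=-rv@np.array(p['position'])
    return cv2.projectPoints(np.array(X,float).reshape(-1,3),cv2.Rodrigues(rv)[0],t,np.array(p['intrinsics']),np.array(p['distortion'],float))[0][:,0]
def cloud(p):
    K=np.array(p['intrinsics']);h,wd=p['depth'].shape
    u,v=np.meshgrid(np.arange(wd),np.arange(h))
    n=cv2.undistortPoints(np.stack([u,v],-1).reshape(-1,1,2).astype(float),K,np.array(p['distortion'],float))[:,0]
    d=p['depth'].reshape(-1,1)
    X=np.hstack([n*d,d])@Rm(p).T+np.array(p['position'])
    X[d[:,0]==0]=np.nan
    return X.reshape(h,wd,3)
E
python3 - <<'E'
from h import *
np.set_printoptions(precision=3,suppress=True)
print(bot.read_state())
for n in ['scene','top']:
    p=cam(n,n+'1'); print(n,p['position'],p['rotation'])
    for t in ['lever_ball','lever_pivot','probe_grip','probe_dome','probe_tail','socket_floor','socket_mouth','lamp_middle','dimmer','holder','lamp','meter','driver','screwdriver','tape','cleaner','drill','heatsink']:
        for d in nets.search_frame(t,p):
            X=w(p,d['xyz']); print(t,round(d['conf'],2),X,proj(p,X)[0].round())
E
```

```text
{'time': 0.0, 'q': array([-1.235,  0.265,  1.605, -0.   ,  1.274, -0.037]), 'joint_vel': array([-0.002,  0.   , -0.001, -0.001,  0.001, -0.001]), 'joint_torque': array([  0.001, -51.511, -36.731,  -0.   ,   0.013,   0.   ]), 'tool_pos': array([ 0.246, -0.628,  0.247]), 'tcp_rot': array([-0.381,  2.02 , -2.016]), 'wrist_force': array([-0.067,  0.42 ,  0.275]), 'torque': array([0.019, 0.011, 0.008]), 'width': 0.9979104051326821}
scene [ 0.887 -0.665  1.468] [-2.515 -0.685  0.201]
lever_ball 0.71 [0.451 0.019 0.009] [262. 204.]
lever_ball 0.51 [0.31  0.208 0.117] [255. 135.]
lever_ball 0.44 [0.514 0.008 0.146] [275. 195.]
lever_pivot 0.83 [0.482 0.275 0.065] [303. 149.]
lever_pivot 0.67 [0.313 0.2   0.051] [255. 147.]
lever_pivot 0.56 [0.193 0.321 0.05 ] [245. 114.]
lever_pivot 0.38 [ 0.578 -0.265  0.034] [250. 283.]
probe_grip 0.76 [0.516 0.008 0.147] [276. 195.]
probe_dome 0.52 [0.515 0.013 0.148] [277. 193.]
probe_tail 0.76 [0.515 0.014 0.148] [277. 193.]
probe_tail 0.73 [ 0.753 -0.011  0.034] [333. 246.]
probe_tail 0.39 [0.76  0.216 0.16 ] [369. 179.]
socket_floor 0.87 [0.454 0.018 
[... 1826 characters left out ...]
8 0.009] [263. 207.]
dimmer 0.95 [0.313 0.212 0.048] [202. 248.]
dimmer 0.89 [0.471 0.29  0.061] [174. 193.]
dimmer 0.61 [0.193 0.33  0.049] [162. 292.]
dimmer 0.23 [0.74  0.223 0.17 ] [190.  88.]
holder 0.82 [0.427 0.039 0.008] [262. 207.]
holder 0.56 [ 0.294 -0.377  0.023] [406. 249.]
lamp 0.66 [ 0.558 -0.253  0.033] [360. 160.]
lamp 0.21 [ 0.359 -0.086  0.03 ] [306. 229.]
meter 0.7 [ 0.743 -0.002  0.03 ] [273. 101.]
driver 0.57 [0.634 0.156 0.027] [221. 138.]
screwdriver 0.59 [ 0.296 -0.379  0.021] [406. 248.]
cleaner 0.69 [0.67  0.39  0.099] [135. 123.]
cleaner 0.26 [0.426 0.038 0.011] [262. 207.]
drill 0.64 [0.744 0.225 0.175] [189.  86.]
heatsink 0.89 [ 0.36  -0.087  0.03 ] [306. 229.]
```

View pics/scene1.png

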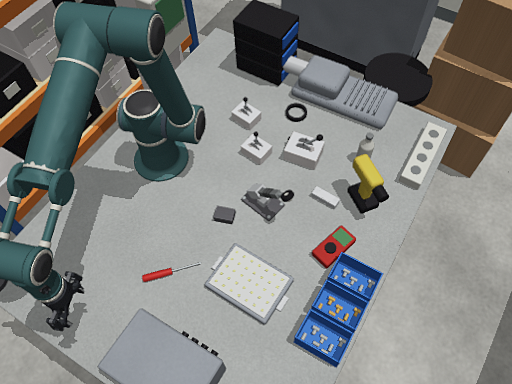

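View pics/top1.png

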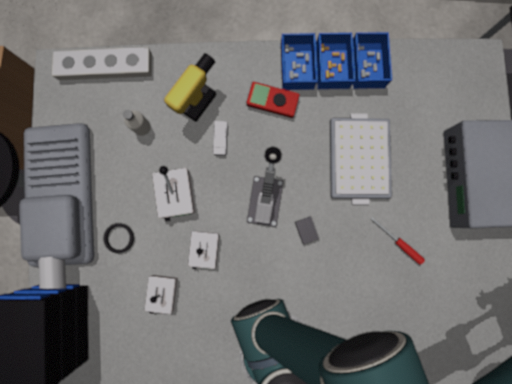

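Three dimmers: scene px (302,149), (256,147) and (246,113); in top they're (173,193), (203,250) and (160,294). The one at top (173,193) looks largest. The probe in its holder is at scene (268,198) / top (268,185), the lamp at scene (250,283) / top (361,157). The cameras disagree by 1–2 cm, so I'm measuring that before I move.

```bash
python3 - <<'E'
from h import *
np.set_printoptions(precision=3,suppress=True)
C={}
for n in ['scene','top']:
    p=cam(n); C[n]=p; X=cloud(p); np.save(n,X)
    im=cv2.cvtColor(p['img'],cv2.COLOR_RGB2BGR)
    # table plane
    m=(abs(X[...,2])<.02)&(X[...,0]>.3)&(X[...,0]<.8)&(abs(X[...,1])<.4)
    P=X[m]; A=np.c_[P[:,:2],np.ones(len(P))]; print(n,'table',np.linalg.lstsq(A,P[:,2],rcond=None)[0])
    for nm,(x0,x1,y0,y1,z0,z1) in dict(lamp=(.4,.75,-.42,-.1,.025,.05),dim=(.38,.57,.2,.38,.055,.074),dim2=(.25,.38,.14,.27,.03,.058),dim3=(.12,.26,.26,.4,.03,.058),meter=(.66,.83,-.1,.09,.022,.06),drv=(.57,.7,.08,.22,.02,.04),hs=(.3,.42,-.16,-.03,.02,.05)).items():
        m=(X[...,0]>x0)&(X[...,0]<x1)&(X[...,1]>y0)&(X[...,1]<y1)&(X[...,2]>z0)&(X[...,2]<z1)
        P=X[m]; r=cv2.minAreaRect((P[:,:2]*1000).astype(np.float32)); print(nm,m.sum(),np.array(r[0]),np.array(r[1]),r[2],np.median(P[:,2]))
    if n=='scene': c=[(225,90,120,90),(225,165,90,70)]
    else: c=[(130,150,110,165),(235,140,60,90)]
    for i,(u,v,a,b) in enumerate(c):
        cv2.imwrite(f'pics/c_{n}{i}.png',cv2.resize(im[v:v+b,u:u+a],None,fx=6 if i else 5,fy=6 if i else 5,interpolation=2) if not(n=='top' and i==0) else cv2.resize(im[v:v+b,u:u+a],None,fx=3.6,fy=3.6,interpolation=2))
    s=bot.read_state(); print('tcp px',proj(p,s['tool_pos']))
E
```

```text
scene table [-0.     0.001  0.001]
lamp 3657 [ 567.886 -260.142] [181.271 239.934] 87.74369049072266 0.033577599366300115
dim 629 [475.016 291.003] [130.853 107.441] 6.299511909484863 0.0648767985562988
dim2 434 [310.118 207.543] [ 82.153 103.285] 82.95248413085938 0.0483999791710249
dim3 371 [187.611 331.381] [ 82.242 101.256] 83.53052520751953 0.04882525765803347
meter 974 [775.403 -11.823] [155.534 125.819] 73.37227630615234 0.034005131470982386
drv 253 [637.705 157.4  ] [43.424 99.266] 86.55481719970703 0.028646909392822106
hs 265 [357.988 -89.888] [71.189 54.294] 18.547853469848633 0.028914641950747777
tcp px [[ 73.848 306.757]]
top table [-0.001 -0.001  0.001]
lamp 4763 [ 565.015 -255.182] [181.536 240.395] 88.87027740478516 0.03403412674431139
dim 1421 [472.847 295.071] [131.104 101.842] 7.541286945343018 0.06475285806376019
dim2 867 [305.659 211.573] [ 77.124 104.675] 83.0552749633789 0.04897394779931963
dim3 873 [181.515 336.948] [ 77.283 108.204] 83.90827178955078 0.048972445316200375
meter 1374 [775.135 -13.245] [159.147 131.434] 72.81549835205078 0.034241323283329295
drv 413 [636.197 158.977] [ 36.392 101.22 ] 86.51068878173828 0.028165024693447283
hs 423 [356.434 -89.189] [70.693 50.101] 18.83509063720703 0.029594305424870404
tcp px [[538.437 269.171]]
```

```bash
python3 - <<'E'
import cv2,numpy as np
a=[cv2.imread(f'pics/c_{n}.png') for n in ['scene0','scene1','top0','top1']]
for i,x in enumerate(a):print(x.shape)
h=590
o=np.zeros((600,800,3),np.uint8)
def put(im,x,y,w,h): 
    s=min(w/im.shape[1],h/im.shape[0]); r=cv2.resize(im,None,fx=s,fy=s); o[y:y+r.shape[0],x:x+r.shape[1]]=r
put(a[0],0,0,400,300);put(a[1],400,0,400,300);put(a[2],0,300,400,300);put(a[3],400,300,400,300)
cv2.imwrite('pics/m1.png',o)
E
```

```text
(450, 600, 3)
(420, 540, 3)
(594, 396, 3)
(540, 360, 3)
```

View pics/m1.png

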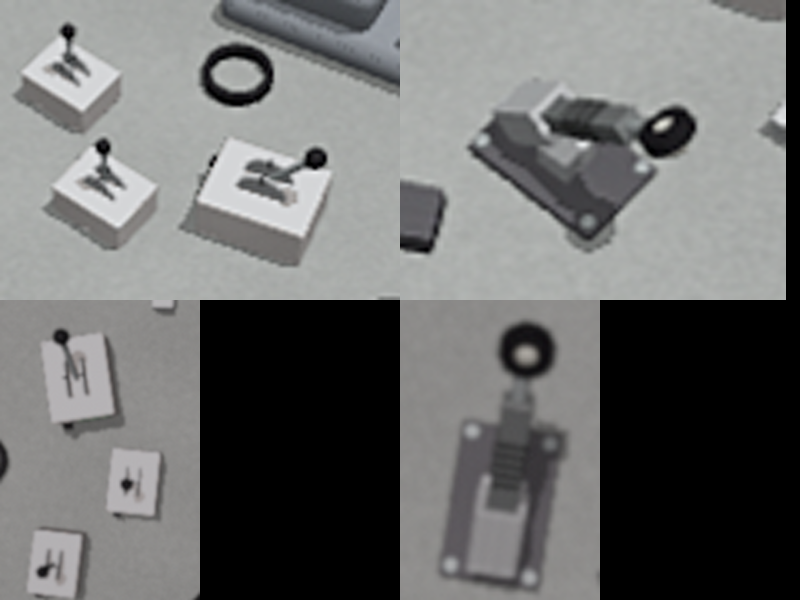

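```bash
python3 - <<'E'
from h import *
np.set_printoptions(precision=3,suppress=True)
print(R.from_rotvec(bot.read_state()['tcp_rot']).as_matrix())
for n in ['scene','top']:
    X=np.load(n+'.npy')
    m=(X[...,0]>.38)&(X[...,0]<.6)&(X[...,1]>.18)&(X[...,1]<.4)&(X[...,2]>.115)
    P=X[m]; print(n,'ball',m.sum(),P.min(0),P.max(0),P.mean(0))
    if len(P)>10:
        from scipy.optimize import least_squares
        r=least_squares(lambda c:np.linalg.norm(P-c,axis=1)-.013,P.mean(0)-[0,0,.008],loss='soft_l1',f_scale=.002); print(r.x,np.abs(r.fun).mean())
    # dimmer edges: top face percentiles in rotated frame
    m=(X[...,0]>.38)&(X[...,0]<.57)&(X[...,1]>.2)&(X[...,1]<.38)&(X[...,2]>.060)&(X[...,2]<.07)
    r=cv2.minAreaRect((X[m][:,:2]*1000).astype(np.float32));print('box',r)
    m=(X[...,0]>.3)&(X[...,0]<.65)&(X[...,1]>-.1)&(X[...,1]<.12)&(X[...,2]>.1)
    P=X[m]; print('probe',m.sum(),P.min(0),P.max(0))
    m=(X[...,0]>.3)&(X[...,0]<.65)&(X[...,1]>-.055)&(X[...,1]<.12)&(X[...,2]>.008)&(X[...,2]<.018)
    r=cv2.minAreaRect((X[m][:,:2]*1000).astype(np.float32));print('base',r)
    m=(X[...,0]>.4)&(X[...,0]<.75)&(X[...,1]>-.42)&(X[...,1]<-.1)&(X[...,2]>.03)&(X[...,2]<.04)
    r=cv2.minAreaRect((X[m][:,:2]*1000).astype(np.float32));print('lamp',r)
E
```

```text
[[-0.931 -0.     0.364]
 [-0.364  0.    -0.931]
 [-0.    -1.    -0.   ]]
scene ball 49 [0.502 0.286 0.116] [0.539 0.309 0.161] [0.526 0.295 0.145]
[0.526 0.299 0.141] 0.003475486421446802
box ((474.9532775878906, 291.1994934082031), (131.04443359375, 103.23017883300781), 6.114899635314941)
probe 282 [ 0.454 -0.016  0.101] [0.575 0.037 0.199]
base ((475.28472900390625, 25.35955810546875), (334.1961975097656, 167.8568572998047), 3.8117785453796387)
lamp ((569.6405029296875, -261.03509521484375), (178.09120178222656, 234.79180908203125), 88.30934143066406)
top ball 95 [0.5   0.289 0.115] [0.537 0.312 0.156] [0.521 0.3   0.144]
[0.524 0.302 0.141] 0.0037049341974084494
box ((472.33233642578125, 294.7347412109375), (130.581298828125, 100.97589111328125), 7.015964031219482)
probe 558 [ 0.448 -0.011  0.1  ] [0.573 0.04  0.2  ]
base ((504.26959228515625, 19.194381713867188), (89.94330596923828, 261.1513671875), 79.56739044189453)
lamp ((566.4427490234375, -255.07960510253906), (179.259033203125, 236.78775024414062), 88.45466613769531)
```

Pivot at about (0.474, 0.293), yaw about 6.8°, ball (0.525, 0.300, 0.141), so the lean is about 0.62 rad. The large dimmer measures 131x102, the others about 80x100, so the choice is confirmed. Next I lift and turn the jaws along the dimmer's x.

Call:
jog_arm(turn=[[0,-0.146,0],[0,-0.146,0],[0,-0.146,0],[0,-0.146,0],[0,-0.146,0]], slide=[[0,-15,0],[0,-15,0],[0,-15,0],[0,-15,0],[0,-15,0]], grip=[100,100,100,100,100])

```text
time: 2.5
tool_pos: [0.2458, -0.6286, 0.3239]
tcp_rot: [-0.954, 1.541, -1.541]
wrist_force: [0.8, -0.4, -0.3]
width: 1.0
```

Call:
jog_arm(turn=[[0,-0.147,0],[0,-0.147,0],[0,-0.147,0],[0,-0.147,0],[0,0,0]], slide=[[0,0,0],[0,0,0],[0,0,0],[0,0,0],[0,0,0]], grip=[100,100,100,100,100])

```text
time: 3.0
tool_pos: [0.2458, -0.6286, 0.3233]
tcp_rot: [-1.264, 1.12, -1.12]
wrist_force: [-0.2, -0.8, 0.3]
width: 0.999
```

```bash
cat > go.py <<'E'
from h import *
import sys
np.set_printoptions(precision=4,suppress=True)
# usage: go.py x y z [yaw of tool z deg, tool down | rotvec]
def st():
    s=bot.read_state(); print('t',s['time'],'q',s['q'].round(3),'pos',s['tool_pos'],'F',s['wrist_force'].round(1),'w',round(s['width'],3)); return s
def log(s):
    open('log.txt','a').write(' '.join(map(str,list(s['q'])+list(s['tool_pos'])+list(s['tcp_rot'])))+'\n')
def delta(s,T,Rt=None):
    M=R.from_rotvec(s['tcp_rot']).as_matrix()
    print('M',M.round(3).tolist()); print('slide mm',(M.T@(np.array(T)-s['tool_pos']))*1000)
    if Rt is not None: print('turn',(R.from_matrix(M.T@Rt)).as_rotvec())
def down(yaw):
    a=np.radians(yaw); z=np.array([np.cos(a),np.sin(a),0]);y=np.array([0,0,-1.]);return np.c_[np.cross(y,z),y,z]
if __name__=='__main__':
    s=st(); log(s); a=list(map(float,sys.argv[1:])); delta(s,a[:3],down(a[3]) if len(a)==4 else None)
E
python3 go.py .525 .300 .31 6.8
```

```text
t 3.0 q [-1.235  0.23   1.51   0.     1.402 -1.355] pos [ 0.2458 -0.6286  0.3233] F [-0.2 -0.8  0.3] w 0.999
M [[0.12, 0.0, 0.993], [-0.993, 0.0, 0.12], [-0.0, -1.0, 0.0]]
slide mm [-888.3674   13.3005  388.6559]
turn [-0.      0.0017 -0.    ]
```

Call:
jog_arm(turn=[[0,0,0],[0,0,0],[0,0,0],[0,0,0],[0,0,0]], slide=[[-42,0,18.5],[-42,0,18.5],[-42,0,18.5],[-42,0,18.5],[-42,0,18.5]], grip=[100,100,100,100,100])

```text
time: 3.5
tool_pos: [0.3128, -0.4074, 0.3234]
tcp_rot: [-1.261, 1.123, -1.124]
wrist_force: [-0.1, 0.4, 0.9]
width: 1.0
```

Call:
jog_arm(turn=[[0,0,0],[0,0,0],[0,0,0],[0,0,0],[0,0,0]], slide=[[-42,0,18.5],[-42,0,18.5],[-42,0,18.5],[-42,0,18.5],[-42,0,18.5]], grip=[100,100,100,100,100])

```text
time: 4.0
tool_pos: [0.3794, -0.1878, 0.3237]
tcp_rot: [-1.261, 1.123, -1.125]
wrist_force: [0.3, 0.8, -0.4]
width: 1.0
```

Call:
jog_arm(turn=[[0,0,0],[0,0,0],[0,0,0],[0,0,0],[0,0,0]], slide=[[-42,0,18.5],[-42,0,18.5],[-42,0,18.5],[-42,0,18.5],[0,0,0]], grip=[100,100,100,100,100])

```text
time: 4.5
tool_pos: [0.4334, -0.009, 0.3236]
tcp_rot: [-1.262, 1.118, -1.117]
wrist_force: [0.6, -1.4, -0.4]
width: 0.999
```

```bash
python3 go.py .525 .300 .31 6.8; python3 - <<'E'
from h import *
np.set_printoptions(precision=3,suppress=True)
p=cam('wrist','wr1'); print(p['position'],p['rotation'],p['intrinsics'])
for t in ['lever_ball','lever_pivot','probe_grip','dimmer']:
    for d in nets.search_frame(t,p):
        X=w(p,d['xyz']); print(t,round(d['conf'],2),X,proj(p,X)[0].round())
E
```

```text
t 4.5 q [-0.08  -0.249  1.983  0.002  1.406 -0.204] pos [ 0.4334 -0.009   0.3236] F [ 0.6 -1.4 -0.4] w 0.999
M [[0.123, 0.001, 0.992], [-0.992, 0.002, 0.123], [-0.002, -1.0, 0.001]]
slide mm [-295.3217   14.3854  128.9615]
turn [-0.0014  0.0048 -0.0022]
[0.424 0.069 0.449] [2.831 0.175 0.029] [[279.531   0.    249.25 ]
 [  0.    279.531 188.738]
 [  0.      0.      1.   ]]
lever_pivot 0.97 [0.334 0.17  0.029] [190.  10.]
probe_grip 0.92 [0.526 0.021 0.156] [338. 160.]
dimmer 0.84 [0.334 0.176 0.029] [190.   5.]
dimmer 0.51 [0.526 0.02  0.154] [337. 160.]
```

View pics/wr1.png

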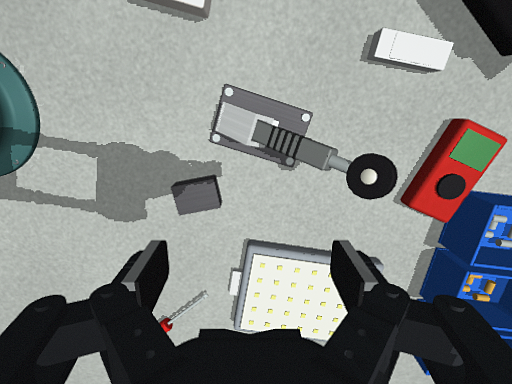

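The wrist picture shows the holder base at (262,125), the probe's ribs at (285,140), and its head at (371,177) with a light spot on the upper face. I'm measuring the probe from this view.

```bash
cat > probe.py <<'E'
from h import *
np.set_printoptions(precision=4,suppress=True)
p=cam('wrist'); X=cloud(p); np.save('wr',X); im=p['img']
cv2.imwrite('pics/pz.png',cv2.resize(cv2.cvtColor(im,cv2.COLOR_RGB2BGR)[70:220,200:410],None,fx=3.5,fy=3.5,interpolation=2))
# base plate
m=(X[...,2]>.007)&(X[...,2]<.017)&(X[...,0]>.35)&(X[...,0]<.56)&(X[...,1]>-.04)&(X[...,1]<.11)
n,l,s,c=cv2.connectedComponentsWithStats(m.astype(np.uint8)); k=1+np.argmax(s[1:,4]); print('n',s[k])
print('base',cv2.minAreaRect((X[l==k][:,:2]*1000).astype(np.float32)))
# bar upper points: x-range
m=(X[...,2]>.09)&(X[...,0]>.4)&(X[...,0]<.62)&(X[...,1]>-.06)&(X[...,1]<.09)
P=X[m]; print(len(P))
for a in np.arange(.42,.61,.01):
    Q=P[(P[:,0]>=a)&(P[:,0]<a+.01)]
    if len(Q)>3: print(round(a+.005,3),len(Q),'y',Q[:,1].min(),Q[:,1].max(),'z',np.percentile(Q[:,2],[5,50,95]))
E
python3 probe.py
```

```text
n [ 211   79  103   84 2897]
base ((446.15521240234375, 32.3273811340332), (89.76275634765625, 139.902587890625), 79.6366958618164)
30180
0.425 1990 y -0.006394383585222332 0.031208442052729615 z [0.3801 0.3895 0.3961]
0.435 1952 y -0.004790662644794275 0.05360220142970854 z [0.3805 0.3898 0.3961]
0.445 2406 y -0.0035933506488304845 0.043460082610830245 z [0.3787 0.3917 0.4027]
0.455 2397 y -0.002907914008193152 0.04470353797317797 z [0.1014 0.3928 0.4007]
0.465 1900 y -0.012220608560198645 0.04307540518987357 z [0.1087 0.3857 0.395 ]
0.475 3614 y -0.020503832551355045 0.041115394112678005 z [0.1211 0.3521 0.385 ]
0.485 2198 y -0.020448049452567243 0.0390642936782827 z [0.1273 0.3698 0.3749]
0.495 5774 y -0.0193759271595738 0.037316133568793604 z [0.3617 0.3774 0.3935]
0.505 1265 y -0.014779801985752863 0.035801630284573685 z [0.1427 0.3757 0.3863]
0.515 231 y 0.0060801536104495915 0.03355326293559695 z [0.146  0.1517 0.1536]
0.525 206 y 0.0060035051666342265 0.03161574818464428 z [0.1422 0.1555 0.1617]
0.535 337 y -0.005795264067800857 0.029014189231642826 z [0.1607 0.1708 0.1757]
0.545 617 y -0.009344578820504212 0.03521754141034081 z [0.1735 0.179  0.1848]
0.555 649 y -0.009108157413657753 0.03495732677070386 z [0.1818 0.1873 0.1925]
0.565 339 y -0.0071498480774884465 0.03344010869558408 z [0.1867 0.1935 0.1964]
0.575 53 y -0.0018484597323972368 0.02909839298683667 z [0.1833 0.1886 0.1921]
```

View pics/pz.png

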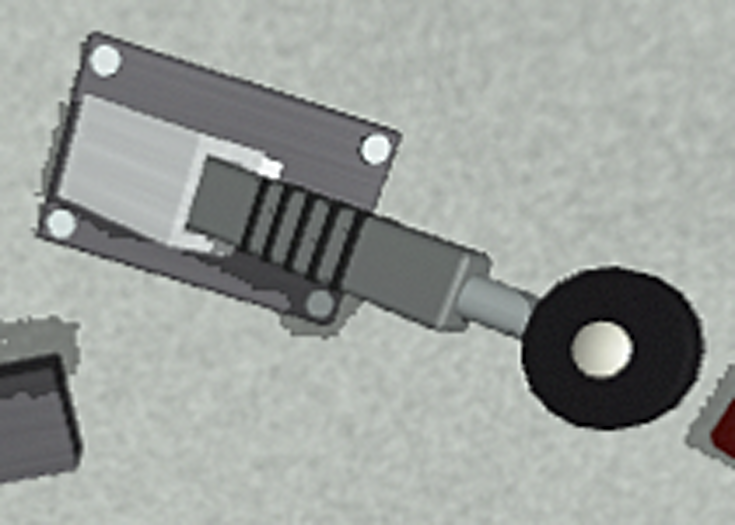

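```bash
python3 - <<'E'
from h import *
np.set_printoptions(precision=4,suppress=True)
X=np.load('wr.npy'); 
m=(X[...,2]>.15)&(X[...,2]<.215)&(X[...,0]>.537)&(X[...,0]<.61)&(X[...,1]>-.04)&(X[...,1]<.06)
P=X[m]
n=np.array([-.707,.0,.707])
idx=np.ones(len(P),bool)
for _ in range(5):
    c=P[idx].mean(0); u,s,v=np.linalg.svd(P[idx]-c); n=v[2]*np.sign(v[2][2]); r=(P-c)@n; idx=abs(r)<.002
print('n',n,'tilt',np.degrees(np.arccos(n[2])),'yaw',np.degrees(np.arctan2(-n[1],-n[0])),idx.sum(),len(P))
print('res pct',np.percentile(r,[1,5,50,90,95,99]))
# circle centre in plane
e1=np.cross([0,0,1],n);e1/=np.linalg.norm(e1);e2=np.cross(n,e1)
Q=np.c_[(P-c)@e1,(P-c)@e2][abs(r)<.004]
(cx,cy),rad=cv2.minEnclosingCircle((Q*1000).astype(np.float32)); C=c+e1*cx/1e3+e2*cy/1e3; print('centre',C,rad)
yaw=np.radians(-10.4)
ex=np.array([np.cos(yaw),np.sin(yaw),0]); ax=(ex+[0,0,1])/2**.5; az=(-ex+[0,0,1])/2**.5
H=C-.008*az; G=H-.105*ax; print('head',H,'grip',G,'tail',G-.105*ax)
# spot
d=np.linalg.norm((P-C)-np.outer((P-C)@n,n),axis=1); print('spot res',np.percentile(r[d<.005],[0,50,100]), [ (round(a,3),r[(d>=a)&(d<a+.002)].mean().round(4)) for a in np.arange(0,.022,.002)])
# bar upper face check
m=(X[...,2]>.095)&(X[...,2]<.165)&(X[...,0]>.44)&(X[...,0]<.535)&(X[...,1]>-.02)&(X[...,1]<.06)
P=X[m]; r=(P-G)@az; s=(P-G)@ax; t=(P-G)@np.cross(az,ax)
for a in np.arange(-.04,.07,.01):
    k=(s>a)&(s<a+.01)&(r>0.004)
    if k.sum()>5: print(round(a,2),k.sum(),'z',np.median(r[k]),'y',np.percentile(t[k],[2,98]))
print('Mrot for base floor: tail z should be .035')
E
```

```text
n [-0.6505  0.123   0.7495] tilt 41.45401769990917 yaw -10.708339548920465 1624 1795
res pct [-0.0121 -0.0049 -0.      0.0011  0.0015  0.0023]
centre [0.5495 0.0132 0.1826] 22.9136905670166
head [0.555  0.0122 0.177 ] grip [0.482  0.0256 0.1027] tail [0.409  0.039  0.0285]
spot res [-0.0003  0.0015  0.0034] [(np.float64(0.0), np.float64(0.0018)), (np.float64(0.002), np.float64(0.0018)), (np.float64(0.004), np.float64(0.001)), (np.float64(0.006), np.float64(0.0003)), (np.float64(0.008), np.float64(-0.0)), (np.float64(0.01), np.float64(0.0001)), (np.float64(0.012), np.float64(0.0001)), (np.float64(0.014), np.float64(-0.0001)), (np.float64(0.016), np.float64(-0.0001)), (np.float64(0.018), np.float64(-0.0001)), (np.float64(0.02), np.float64(-0.0002))]
-0.03 115 z 0.017677601972416232 y [-0.012   0.0125]
-0.02 148 z 0.01713937511106821 y [-0.0121  0.0132]
-0.01 163 z 0.016763806759225418 y [-0.0125  0.0131]
0.0 168 z 0.016175388458310024 y [-0.0127  0.013 ]
0.01 179 z 0.01566683695324972 y [-0.0125  0.0131]
0.02 191 z 0.015091276468404108 y [-0.0127  0.013 ]
0.03 199 z 0.014392526009290077 y [-0.012   0.0129]
0.04 202 z 0.013843923336381944 y [-0.0122  0.0127]
0.05 268 z 0.012958702467938663 y [-0.0118  0.0123]
0.06 117 z 0.007639652044135113 y [-0.0063  0.0066]
0.07 113 z 0.007531189718464407 y [-0.0062  0.006 ]
Mrot for base floor: tail z should be .035
```

The spot on the upper face is flat (about 2 mm), so the real dome is underneath. The probe's elevation is about 41.5° and the grip is at about (0.477, 0.026, 0.107). Now the lever.

Call:
jog_arm(turn=[[0,0.005,0],[0,0,0],[0,0,0],[0,0,0],[0,0,0]], slide=[[-42,0,18],[-42,0,18],[-42,0,18],[-42,0,18],[-42,0,18]], grip=[100,100,100,100,100])

```text
time: 5.3
tool_pos: [0.4986, 0.2051, 0.3234]
tcp_rot: [-1.26, 1.126, -1.127]
wrist_force: [1.1, -0.7, -0.2]
width: 1.0
```

Call:
jog_arm(turn=[[0,0,0],[0,0,0],[0,0,0]], slide=[[-10,0,0],[0,0,0],[0,0,0]], grip=[100,100,100])

```text
time: 5.6
tool_pos: [0.4965, 0.2134, 0.3231]
tcp_rot: [-1.262, 1.125, -1.126]
wrist_force: [0.8, -0.2, -0.8]
width: 0.999
```

```bash
python3 go.py .525 .300 .15 6.8; python3 - <<'E'
from h import *
from scipy.optimize import least_squares
np.set_printoptions(precision=4,suppress=True)
p=cam('wrist','wr2'); X=cloud(p)
for t in ['lever_ball','lever_pivot','dimmer']:
    for d in nets.search_frame(t,p):
        Y=w(p,d['xyz']); print(t,round(d['conf'],2),Y,proj(p,Y)[0].round())
m=(X[...,0]>.38)&(X[...,0]<.57)&(X[...,1]>.2)&(X[...,1]<.38)&(X[...,2]>.060)&(X[...,2]<.07)
r=cv2.minAreaRect((X[m][:,:2]*1000).astype(np.float32));print('box',m.sum(),r)
m=(X[...,0]>.38)&(X[...,0]<.6)&(X[...,1]>.25)&(X[...,1]<.35)&(X[...,2]>.125)&(X[...,2]<.165)
P=X[m]; print(len(P))
if len(P)>10:
    r=least_squares(lambda c:np.linalg.norm(P-c,axis=1)-.013,P.mean(0)-[0,0,.008],loss='soft_l1',f_scale=.002); print(r.x,np.abs(r.fun).mean())
E
```

```text
t 5.6 q [ 0.36  -0.03   1.793 -0.001  1.379  0.247] pos [0.4965 0.2134 0.3231] F [ 0.8 -0.2 -0.8] w 0.999
M [[0.113, -0.001, 0.994], [-0.994, -0.001, 0.113], [0.001, -1.0, -0.001]]
slide mm [-83.0018 172.9696  38.1931]
turn [ 0.0007 -0.0053  0.001 ]
lever_ball 0.81 [0.3093 0.2175 0.1275] [ 86. 148.]
lever_ball 0.75 [0.5162 0.2989 0.141 ] [277.  96.]
lever_ball 0.44 [0.1901 0.3363 0.0631] [ 7. 30.]
lever_ball 0.4 [0.664  0.392  0.0938] [418.  23.]
lever_pivot 0.95 [0.2159 0.3345 0.05  ] [38. 37.]
lever_pivot 0.94 [0.3174 0.2182 0.0497] [123. 139.]
lever_pivot 0.91 [0.4729 0.2958 0.0686] [238.  95.]
dimmer 0.7 [0.4772 0.2953 0.0648] [241.  96.]
dimmer 0.63 [0.3185 0.2212 0.046 ] [125. 137.]
dimmer 0.57 [0.2142 0.3368 0.0471] [38. 35.]
dimmer 0.15 [ 0.3806 -0.0752  0.03  ] [167. 305.]
box 6964 ((473.5969543457031, 296.43438720703125), (130.46734619140625, 100.01441955566406), 7.683138370513916)
567
[0.5268 0.3032 0.1411] 0.0009645937295026566
```

View pics/wr2.png

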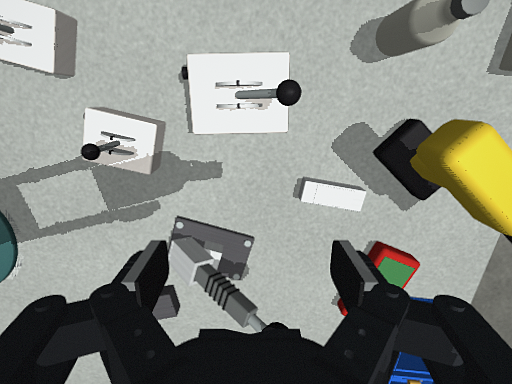

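Call:
jog_arm(turn=[[0,-0.02,0],[0,0,0],[0,0,0],[0,0,0],[0,0,0]], slide=[[-43,0,20],[-43,0,20],[0,45,0],[0,45,0],[0,45,0]], grip=[100,100,100,100,100])

```text
time: 6.3
tool_pos: [0.526, 0.305, 0.1876]
tcp_rot: [-1.268, 1.109, -1.11]
wrist_force: [-0.5, -0.1, -0.8]
width: 0.996
```

```bash
python3 go.py .527 .3033 .143 7.7
```

```text
t 6.3 q [ 0.485  0.182  1.818 -0.     1.139  0.35 ] pos [0.526  0.305  0.1876] F [-0.5 -0.1 -0.8] w 0.996
M [[0.134, 0.002, 0.991], [-0.991, 0.001, 0.134], [-0.0, -1.0, 0.002]]
slide mm [ 1.8668 44.5963  0.6642]
turn [-0.0019  0.0001 -0.0005]
```

Call:
jog_arm(turn=[[0,0,0],[0,0,0],[0,0,0],[0,0,0],[0,0,0]], slide=[[2,38,0],[0,0,0],[0,0,0],[0,0,0],[0,0,0]], grip=[100,100,45,45,45])

```text
time: 6.8
tool_pos: [0.5279, 0.3043, 0.1539]
tcp_rot: [-1.264, 1.107, -1.11]
wrist_force: [0.2, 0.6, -0.6]
width: 0.515
```

```bash
python3 go.py .4736 .2964 .158 7.7; python3 -c "
from h import *
cam('scene','s2');cam('wrist','wr3')
a=cv2.imread('pics/s2.png')[100:200,240:380]; b=cv2.imread('pics/wr3.png')
o=np.zeros((384,800,3),np.uint8); o[:,:440]=cv2.resize(b,(440,384)); o[:257,440:]=cv2.resize(a,(360,257)); cv2.imwrite('pics/m2.png',o)"
```

```text
t 6.8 q [0.482 0.212 1.848 0.    1.075 0.347] pos [0.5279 0.3043 0.1539] F [ 0.2  0.6 -0.6] w 0.515
M [[0.134, 0.005, 0.991], [-0.991, 0.003, 0.134], [-0.002, -1.0, 0.006]]
slide mm [  0.5643  -4.4143 -54.8331]
turn [-0.0056  0.0003 -0.002 ]
```

View pics/m2.png

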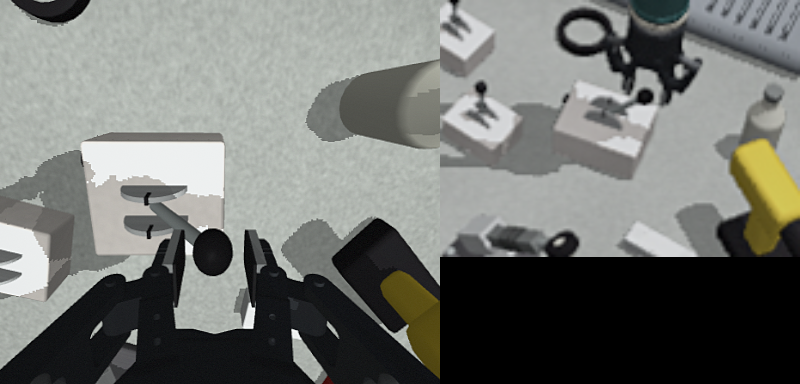

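Call:
jog_arm(turn=[[0,0,0],[0,0,0],[0,0,0],[0,0,0],[0,0,0]], slide=[[0,8,0],[0,0,-9],[0,-4,-9],[0,-3,-9],[0,-2,-9]], grip=[42,42,42,42,42], newtons=20)

```text
time: 7.4
tool_pos: [0.4894, 0.2986, 0.152]
tcp_rot: [-1.269, 1.109, -1.109]
wrist_force: [1.3, 0.7, 1.9]
width: 0.422
```

Call:
jog_arm(turn=[[0,0,0],[0,0,0],[0,0,0],[0,0,0]], slide=[[0,-2,-9],[0,-1,-9],[0,0,0],[0,0,0]], grip=[42,42,42,42])

```text
time: 7.8
tool_pos: [0.4713, 0.2959, 0.1538]
tcp_rot: [-1.272, 1.11, -1.109]
wrist_force: [0.0, -0.2, 0.5]
width: 0.419
```

```bash
python3 go.py .4736 .2964 .158 7.7
```

```text
t 7.8 q [0.516 0.121 1.956 0.    1.066 0.38 ] pos [0.4713 0.2959 0.1538] F [ 0.  -0.2  0.5] w 0.419
M [[0.135, -0.001, 0.991], [-0.991, -0.001, 0.135], [0.0, -1.0, -0.001]]
slide mm [-0.1981 -4.2018  2.3689]
turn [0.0014 0.001  0.0004]
```

Call:
jog_arm(turn=[[0,0,0],[0,0,0],[0,0,0],[0,0,0],[0,0,0]], slide=[[0,-2,2.4],[0,0,0],[0,0,0],[0,0,0],[0,0,0]], grip=[42,20,20,20,20], newtons=20)

```text
time: 8.3
tool_pos: [0.4751, 0.2966, 0.1565]
tcp_rot: [-1.269, 1.109, -1.109]
wrist_force: [1.3, 0.1, 0.4]
width: 0.286
```

```bash
python3 go.py .4736 .2964 .158 7.7; python3 - <<'E'
from h import *
from scipy.optimize import least_squares
np.set_printoptions(precision=4,suppress=True)
p=cam('wrist','wr4'); X=cloud(p)
m=(X[...,0]>.38)&(X[...,0]<.57)&(X[...,1]>.2)&(X[...,1]<.38)&(X[...,2]>.060)&(X[...,2]<.07)
r=cv2.minAreaRect((X[m][:,:2]*1000).astype(np.float32));print('box',m.sum(),r)
im=p['img']; d=im.max(2)<70
print(proj(p,[[.4736,.2964,.16],[.4736,.2964,.07]]))
E
```

```text
t 8.3 q [ 0.514  0.124  1.947 -0.     1.07   0.379] pos [0.4751 0.2966 0.1565] F [1.3 0.1 0.4] w 0.286
M [[0.134, 0.001, 0.991], [-0.991, 0.0, 0.134], [-0.0, -1.0, 0.001]]
slide mm [-0.0462 -1.5508 -1.4889]
turn [-0.0007  0.0005 -0.0001]
box 13692 ((473.8805236816406, 297.0411376953125), (129.791259765625, 98.38679504394531), 7.779721260070801)
[[245.1148 265.4305]
 [246.6243 202.3578]]
```

View pics/wr4.png

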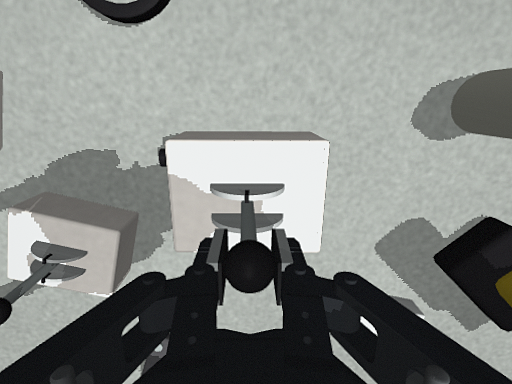

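Call:
jog_arm(turn=[[0,0,0],[0,0,0],[0,0,0],[0,0,0],[0,0,0]], slide=[[0,0,-1.3],[0,0,0],[0,0,0],[0,0,0],[0,0,0]], grip=[20,20,55,55,55])

```text
time: 8.85
tool_pos: [0.4728, 0.2961, 0.1559]
tcp_rot: [-1.271, 1.11, -1.109]
wrist_force: [-0.3, 0.4, 0.2]
width: 0.549
```

Call:
jog_arm(turn=[[0,0,0],[0,0,0],[0,0,0],[0,0,0],[0,0,0]], slide=[[0,-40,0],[0,-45,0],[0,-45,0],[0,0,0],[0,0,0]], grip=[60,80,100,100,100])

```text
time: 9.35
tool_pos: [0.474, 0.2968, 0.2882]
tcp_rot: [-1.267, 1.108, -1.109]
wrist_force: [0.4, -0.7, -0.1]
width: 0.997
```

```bash
cat > lev.py <<'E'
from h import *
from scipy.optimize import least_squares
np.set_printoptions(precision=4,suppress=True)
import sys
for n in sys.argv[1:]:
    p=cam(n,'lv_'+n); X=cloud(p)
    m=(X[...,0]>.38)&(X[...,0]<.57)&(X[...,1]>.2)&(X[...,1]<.38)&(X[...,2]>.060)&(X[...,2]<.07)
    if m.sum()>100: r=cv2.minAreaRect((X[m][:,:2]*1000).astype(np.float32));print(n,'box',m.sum(),r)
    m=(X[...,0]>.38)&(X[...,0]<.57)&(X[...,1]>.25)&(X[...,1]<.35)&(X[...,2]>.145)&(X[...,2]<.18)
    P=X[m]; print(len(P))
    if len(P)>10:
        r=least_squares(lambda c:np.linalg.norm(P-c,axis=1)-.013,P.mean(0)-[0,0,.008],loss='soft_l1',f_scale=.002); d=r.x-[.4738,.2967,.07];a=np.radians(7.7); print('ball',r.x,np.abs(r.fun).mean(),'lean',np.arctan2(d[0]*np.cos(a)+d[1]*np.sin(a),d[2]))
E
python3 lev.py wrist; python3 go.py .477 .026 .107
```

```text
wrist box 6487 ((474.01190185546875, 296.6103820800781), (129.7723388671875, 100.03631591796875), 7.382029056549072)
577
ball [0.4747 0.2963 0.1593] 0.0003623641923949732 lean 0.00941042194955015
t 9.4 q [0.515 0.021 1.81  0.    1.311 0.38 ] pos [0.4731 0.2962 0.2861] F [-0.5 -0.1 -0.7] w 1.0
M [[0.135, -0.0, 0.991], [-0.991, 0.0, 0.135], [-0.0, -1.0, -0.0]]
slide mm [268.3023 179.1112 -32.4368]
```

View pics/lv_wrist.png

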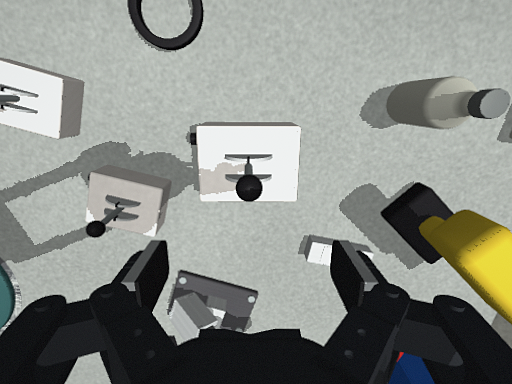

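Lever upright: ball lean measures +0.009 rad (the ball at px (249,187) is centred between the discs). Next, fit a simple arm model to check that the tilted grasp is reachable.

```bash
cat log.txt | wc -l; python3 - <<'E'
from h import *
from scipy.optimize import least_squares
np.set_printoptions(precision=4,suppress=True)
D=np.loadtxt('log.txt'); D=D[:, :9]
r=np.hypot(D[:,6],D[:,7]); z=D[:,8]; q2=D[:,1]; s=D[:,1]+D[:,2]
print(np.c_[np.arctan2(D[:,7],D[:,6])-D[:,0],r,z])
A=[];b=[]
for i in range(len(D)):
    A.append([np.sin(q2[i]),np.sin(s[i]),np.cos(s[i]),1,0]);b.append(r[i])
    A.append([np.cos(q2[i]),np.cos(s[i]),-np.sin(s[i]),0,1]);b.append(z[i])
x,res,rk,sv=np.linalg.lstsq(np.array(A),np.array(b),rcond=None); print(x,res,sv, np.array(A)@x-b)
E
```

```text
8
[[0.0369 0.675  0.3233]
 [0.0594 0.4335 0.3236]
 [0.0456 0.5404 0.3231]
 [0.0409 0.6081 0.1876]
 [0.0409 0.6093 0.1539]
 [0.0448 0.5565 0.1538]
 [0.0444 0.56   0.1565]
 [0.0447 0.5581 0.2861]]
[ 0.5121  0.5657 -0.0001  0.0008 -0.0805] [0.] [4.8818 3.9893 0.3033 0.2931 0.2762] [ 0.0001 -0.     -0.0005 -0.      0.0003  0.     -0.0001  0.     -0.0014
 -0.      0.001  -0.      0.0003 -0.      0.0002  0.    ]
```

Model: L1≈0.512, L2≈0.566, wrist in line. A tool tilt of about 22° at the holder is comfortably reachable, where a full 45° would be marginal. Turning the jaws to the probe's y and tilting.

Call:
jog_arm(turn=[[0,-0.14,0],[0,-0.14,0],[0,-0.14,0],[0,-0.14,0],[0,-0.14,0]], slide=[[0,-4,0],[0,-4,0],[0,-4,0],[0,-4,0],[0,-4,0]], grip=[100,100,100,100,100])

```text
time: 9.9
tool_pos: [0.4721, 0.2956, 0.3034]
tcp_rot: [-1.498, 0.574, -0.569]
wrist_force: [-0.0, 0.0, -0.9]
width: 0.999
```

Call:
jog_arm(turn=[[0,-0.14,0],[0,-0.14,0],[0,-0.14,0],[0,-0.133,0],[0,0,0]], slide=[[0,0,0],[0,0,0],[0,0,0],[0,0,0],[0,0,0]], grip=[100,100,100,100,100])

```text
time: 10.4
tool_pos: [0.4722, 0.2957, 0.3035]
tcp_rot: [-1.569, 0.146, -0.14]
wrist_force: [0.1, -0.3, -0.6]
width: 1.002
```

```bash
python3 go.py .42 .035 .29 79.5
```

```text
t 10.4 q [ 0.515  0.014  1.785  0.     1.347 -0.874] pos [0.4722 0.2957 0.3035] F [ 0.1 -0.3 -0.6] w 1.002
M [[0.983, -0.004, 0.181], [-0.181, -0.002, 0.983], [-0.004, -1.0, -0.003]]
slide mm [  -4.0041   14.3606 -265.7814]
turn [ 0.003   0.0008 -0.0037]
```

Call:
jog_arm(turn=[[0,0,0],[0,0,0],[0,0,0],[0,0,0],[0,0,0]], slide=[[0,0,-44],[0,0,-44],[0,0,-44],[0,0,-44],[0,0,-44]], grip=[100,100,100,100,100])

```text
time: 10.9
tool_pos: [0.4319, 0.0785, 0.3047]
tcp_rot: [-1.567, 0.148, -0.144]
wrist_force: [1.0, -0.1, 0.7]
width: 0.996
```

Call:
jog_arm(turn=[[0,0,0],[0,0,-0.13],[0,0,-0.13],[0,0,-0.124],[0,0,0]], slide=[[0,0,-44],[0,0,0],[0,0,0],[0,0,0],[0,0,0]], grip=[100,100,100,100,100])

```text
time: 11.4
tool_pos: [0.4216, 0.0366, 0.3026]
tcp_rot: [-1.58, -0.155, -0.443]
wrist_force: [-0.5, -0.1, -0.4]
width: 1.0
```

```bash
python3 go.py .4475 .0315 .181; python3 - <<'E'
from h import *
np.set_printoptions(precision=4,suppress=True)
s=bot.read_state()
p=cam('wrist','wr5'); X=cloud(p); np.save('wr5',X)
M=R.from_rotvec(s['tcp_rot']).as_matrix()
for sc in [(.4773,.0264,.107)]: print(proj(p,[sc]))
yaw=np.radians(-10.5);el=np.radians(41.5)
ex=np.array([np.cos(yaw),np.sin(yaw),0]);ax=ex*np.cos(el)+[0,0,np.sin(el)];az=-ex*np.sin(el)+[0,0,np.cos(el)];ay=np.cross(az,ax)
G=np.array([.4773,.0264,.107])
L=(X-G)@np.c_[ax,ay,az]
for a in np.arange(-.05,.08,.01):
    k=(L[...,0]>a)&(L[...,0]<a+.01)&(abs(L[...,1])<.03)&(abs(L[...,2]-.011)<.009)
    if k.sum()>5: print(round(a,2),k.sum(),'z',np.median(L[k][:,2]),'y',np.percentile(L[k][:,1],[2,98]))
E
```

```text
t 11.4 q [ 0.113 -0.519  2.241 -0.126  1.057 -1.231] pos [0.4216 0.0366 0.3026] F [-0.5 -0.1 -0.4] w 1.0
M [[0.913, 0.365, 0.184], [-0.171, -0.068, 0.983], [0.372, -0.928, -0.0]]
slide mm [-20.7291 122.6837  -0.2551]
[[248.2129 150.9204]]
-0.05 345 z 0.012313559918757202 y [-0.0192  0.0196]
-0.04 195 z 0.009795915470984545 y [-0.0117  0.0125]
-0.03 186 z 0.009878797001649252 y [-0.0117  0.0125]
-0.02 192 z 0.01013415207407686 y [-0.0119  0.0124]
-0.01 206 z 0.010241277542400833 y [-0.0126  0.0124]
0.0 204 z 0.010266421907303504 y [-0.0127  0.0124]
0.01 185 z 0.010386429849472188 y [-0.012   0.0124]
0.02 200 z 0.010331619420543104 y [-0.0117  0.0124]
0.03 197 z 0.010272325284149416 y [-0.0117  0.0123]
0.04 198 z 0.010399194703332934 y [-0.0117  0.0123]
0.05 173 z 0.01039324691262209 y [-0.0116  0.0122]
0.06 99 z 0.005699315705334063 y [-0.0061  0.0066]
0.07 100 z 0.00553059518092641 y [-0.0062  0.0066]
```

View pics/wr5.png

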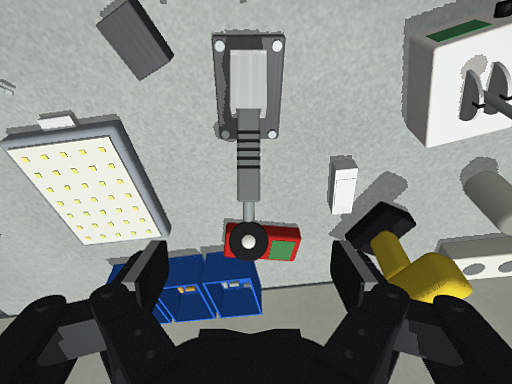

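The probe lies in the image centre, within 1 mm of the model: ribs at rows 128–170, grip centre at px (248,151). I'll go in along the tool axis.

Call:
jog_arm(turn=[[0,0,0],[0,0,0],[0,0,0],[0,0,0],[0,0,0]], slide=[[-20,30,0],[0,40,0],[0,40,0],[0,40,0],[0,20,0]], grip=[100,100,100,100,80])

```text
time: 11.95
tool_pos: [0.4691, 0.0281, 0.1371]
tcp_rot: [-1.582, -0.152, -0.44]
wrist_force: [-0.5, 0.4, -0.3]
width: 0.858
```

```bash
python3 go.py .478 .0263 .105
```

```text
t 11.95 q [ 0.074 -0.247  2.382 -0.158  0.649 -1.204] pos [0.4691 0.0281 0.1371] F [-0.5  0.4 -0.3] w 0.858
M [[0.914, 0.361, 0.184], [-0.171, -0.068, 0.983], [0.367, -0.93, -0.001]]
slide mm [-3.3567 33.1592 -0.109 ]
```

Call:
jog_arm(turn=[[0,0,0],[0,0,0],[0,0,0],[0,0,0]], slide=[[-3,17,0],[0,15,0],[0,0,0],[0,0,0]], grip=[80,80,80,80])

```text
time: 12.35
tool_pos: [0.4792, 0.0267, 0.1099]
tcp_rot: [-1.581, -0.156, -0.443]
wrist_force: [0.3, 0.3, 0.1]
width: 0.797
```

```bash
python3 go.py .478 .0263 .105
```

```text
t 12.35 q [ 0.068 -0.183  2.392 -0.173  0.569 -1.19 ] pos [0.4792 0.0267 0.1099] F [0.3 0.3 0.1] w 0.797
M [[0.913, 0.366, 0.183], [-0.17, -0.068, 0.983], [0.372, -0.928, -0.0]]
slide mm [-2.8481  4.093  -0.6265]
```

Call:
jog_arm(turn=[[0,0,0],[0,0,0],[0,0,0],[0,0,0],[0,0,0]], slide=[[-3,4,-0.5],[0,0,0],[0,0,0],[0,0,0],[0,0,0]], grip=[80,60,40,20,10], newtons=60)

```text
time: 12.85
tool_pos: [0.4777, 0.0265, 0.1064]
tcp_rot: [-1.58, -0.161, -0.444]
wrist_force: [-1.9, -0.4, 4.2]
width: 0.293
```

Call:
jog_arm(turn=[[0,0,0],[0,0,0]], slide=[[0,0,0],[0,0,0]], grip=[10,10])

```text
time: 13.05
tool_pos: [0.4778, 0.0265, 0.1063]
tcp_rot: [-1.58, -0.161, -0.444]
wrist_force: [-3.3, -0.8, 5.8]
width: 0.294
```

```bash
python3 go.py .478 .0263 .105; python3 -c "
from h import *
cam('wrist','wr6');cam('scene','s3')
a=cv2.imread('pics/s3.png')[130:250,200:340]; b=cv2.imread('pics/wr6.png')
o=np.zeros((384,800,3),np.uint8); o[:,:440]=cv2.resize(b,(440,384)); o[:309,440:]=cv2.resize(a,(360,309)); cv2.imwrite('pics/m3.png',o)"
```

```text
t 13.05 q [ 0.068 -0.182  2.4   -0.177  0.557 -1.187] pos [0.4778 0.0265 0.1063] F [-3.3 -0.8  5.8] w 0.294
M [[0.911, 0.369, 0.181], [-0.168, -0.068, 0.983], [0.376, -0.927, -0.0]]
slide mm [-0.2711  1.3205 -0.1425]
```

View pics/m3.png

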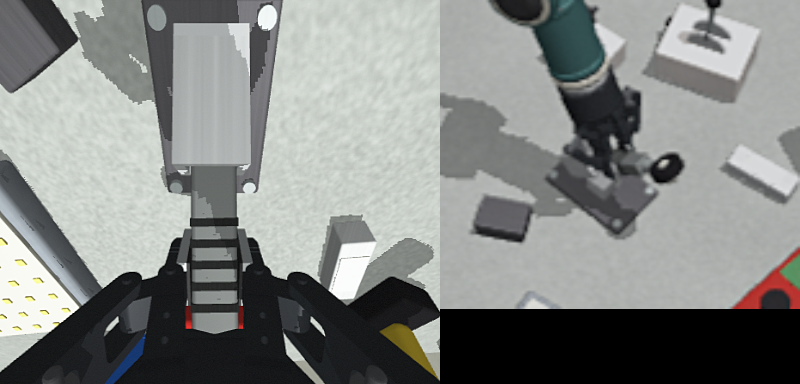

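The grip holds on the ribs (width 25 mm). Drawing out along the slope.

Call:
jog_arm(turn=[[0,0,0],[0,0,0],[0,0,0],[0,0,0]], slide=[[7.4,-3,0],[7.4,-3,0],[7.4,-3,0],[7.4,-3,0]], grip=[10,10,10,10], newtons=70)

```text
time: 13.55
tool_pos: [0.501, 0.0223, 0.1286]
tcp_rot: [-1.58, -0.16, -0.445]
wrist_force: [0.1, -0.2, -2.5]
width: 0.295
```

Call:
jog_arm(turn=[[0,0,0],[0,0,0],[0,0,0],[0,0,0],[0,0,0]], slide=[[9.3,-3.7,0],[9.3,-3.7,0],[9.3,-3.7,0],[9.3,-3.7,0],[9.3,-3.7,0]], grip=[10,10,10,10,10])

```text
time: 14.05
tool_pos: [0.5363, 0.0157, 0.163]
tcp_rot: [-1.58, -0.16, -0.444]
wrist_force: [-0.1, 0.6, -2.8]
width: 0.291
```

```bash
python3 go.py .478 .0263 .105; python3 -c "
from h import *
cam('wrist','wr7');cam('scene','s4')
a=cv2.imread('pics/s4.png')[130:250,200:340]; b=cv2.imread('pics/wr7.png')
o=np.zeros((384,800,3),np.uint8); o[:,:440]=cv2.resize(b,(440,384)); o[:309,440:]=cv2.resize(a,(360,309)); cv2.imwrite('pics/m4.png',o)"
```

```text
t 14.05 q [ 0.032 -0.14   2.244 -0.13   0.665 -1.269] pos [0.5363 0.0157 0.163 ] F [-0.1  0.6 -2.8] w 0.291
M [[0.912, 0.369, 0.182], [-0.169, -0.068, 0.983], [0.375, -0.927, 0.0]]
slide mm [-76.6653  31.5619  -0.1419]
```

View pics/m4.png

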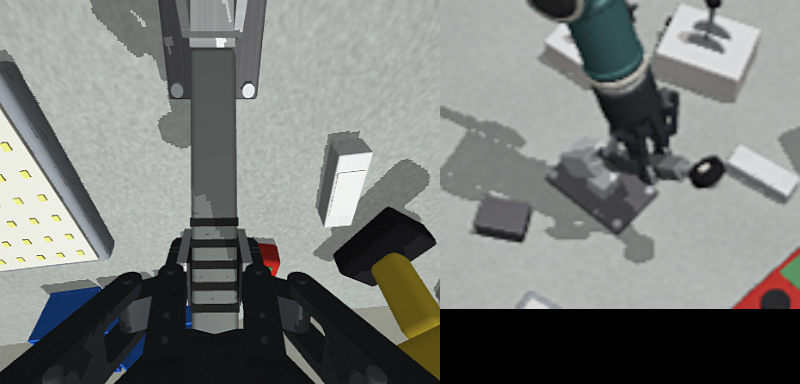

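The tail is clear of the socket: the bar is visible below the mouth, ribs unmoved in the jaws. Lift, then level.

Call:
jog_arm(turn=[[0,0,0],[0,0,0],[0,0,0],[0,0,0],[0,0,0]], slide=[[8,-20,0],[15,-36,0],[15,-36,0],[15,-36,0],[8,-20,0]], grip=[10,10,10,10,10])

```text
time: 14.65
tool_pos: [0.5378, 0.0157, 0.3267]
tcp_rot: [-1.579, -0.164, -0.448]
wrist_force: [1.3, -0.9, -1.6]
width: 0.292
```

Call:
jog_arm(turn=[[0,0,0.1],[0,0,0.14],[0,0,0.14],[0,0,0.14],[0,0,0.14]], slide=[[0,0,0],[0,0,0],[0,0,0],[0,0,0],[0,0,0]], grip=[10,10,10,10,10])

```text
time: 15.15
tool_pos: [0.5373, 0.0156, 0.3232]
tcp_rot: [-1.529, 0.36, 0.076]
wrist_force: [-0.2, 0.6, -2.1]
width: 0.297
```

Call:
jog_arm(turn=[[0,0,0.06],[0,0,0],[0,0,0]], slide=[[0,0,0],[0,0,0],[0,0,0]], grip=[10,10,10])

```text
time: 15.45
tool_pos: [0.5368, 0.0155, 0.3216]
tcp_rot: [-1.52, 0.403, 0.12]
wrist_force: [0.0, -0.4, -1.8]
width: 0.298
```

```bash
python3 go.py .463 -.238 .30; python3 - <<'E'
from h import *
np.set_printoptions(precision=4,suppress=True)
for n in ['wrist','scene','top']:
    p=cam(n,'L_'+n); np.save('L_'+n,cloud(p))
p=cam('wrist'); 
X=cloud(p); m=(X[...,0]>.4)&(X[...,0]<.75)&(X[...,1]>-.42)&(X[...,1]<-.1)&(X[...,2]>.03)&(X[...,2]<.04)
print('lamp',m.sum(),cv2.minAreaRect((X[m][:,:2]*1000).astype(np.float32)) if m.sum()>50 else 0)
a=cv2.imread('pics/L_scene.png')[80:280,180:400]; b=cv2.imread('pics/L_wrist.png')
o=np.zeros((384,800,3),np.uint8); o[:,:440]=cv2.resize(b,(440,384)); o[:327,440:]=cv2.resize(a,(360,327)); cv2.imwrite('pics/m5.png',o)
E
```

```text
t 15.45 q [-0.045  0.178  1.607  0.045  1.689 -1.435] pos [0.5368 0.0155 0.3216] F [ 0.  -0.4 -1.8] w 0.298
M [[0.928, -0.324, 0.182], [-0.172, 0.06, 0.983], [-0.329, -0.944, -0.0]]
slide mm [ -17.8984   29.1611 -262.7354]
lamp 12546 ((562.8948974609375, -254.4615478515625), (171.78631591796875, 224.82208251953125), 88.6908187866211)
```

View pics/m5.png

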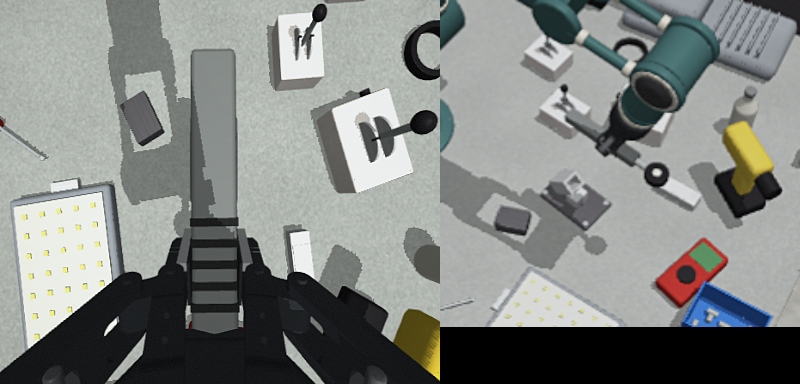

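```bash
cat > pp.py <<'E'
from h import *
import sys
np.set_printoptions(precision=4,suppress=True)
def probe(tag):
    s=bot.read_state(); M=R.from_rotvec(s['tcp_rot']).as_matrix(); T=s['tool_pos']
    out={}
    # nominal probe frame: rotate tool x by ang about tool z so that level
    for n in ['wrist','scene','top']:
        X=np.load(f'{tag}_{n}.npy')
        yaw=np.arctan2(M[1,0],M[0,0]); 
        th=np.radians(19.4); ax=M[:,0]*np.cos(th)-M[:,1]*np.sin(th); ay=M[:,2]; az=np.cross(ax,ay)
        L=(X-(T-.002*M[:,1]))@np.c_[ax,ay,az]
        if n=='wrist': k=(L[...,0]>-.107)&(L[...,0]<-.03)&(abs(L[...,1])<.010)&(L[...,2]>.0)&(L[...,2]<.025)
        else: k=(L[...,0]>.08)&(L[...,0]<.13)&(abs(L[...,1])<.03)&(L[...,2]>-.01)&(L[...,2]<.03)
        P=X[k]; print(n,k.sum())
        if k.sum()<30: continue
        idx=np.ones(len(P),bool)
        for _ in range(6):
            c=P[idx].mean(0); v=np.linalg.svd(P[idx]-c)[2]; nn=v[2]*np.sign(v[2][2]); r=(P-c)@nn; idx=abs(r)<.0025
        print('  inl',idx.sum(),'normal',nn,'tilt along head',np.degrees(nn@np.array([ax[0],ax[1],0])),'side',np.degrees(nn@np.array([ay[0],ay[1],0])),'c',c,'local',np.median(L[k][idx],0))
        if n!='wrist':
            (cx,cy),rad=cv2.minEnclosingCircle((P[idx][:,:2]*1000).astype(np.float32)); print('  disc centre xy',cx,cy,rad,'top z',np.median(P[idx][:,2]))
        else:
            e=L[k]; print('  tail end local x',np.percentile(e[:,0],1),' slope deg',np.degrees(np.polyfit(e[:,0],e[:,2],1)[0]))
            w_=X[(L[...,0]>-.2)&(L[...,0]<-.03)&(abs(L[...,1])<.03)&(L[...,2]>.0)&(L[...,2]<.025)]; LL=(w_-(T-.002*M[:,1]))@np.c_[ax,ay,az]; print('  tail x',LL[:,0].min(),'y range',np.percentile(LL[:,1],[1,99]))
    print('ax',ax,'ay',ay,'az',az,'grip',T-.002*M[:,1])
if __name__=='__main__': probe(sys.argv[1])
E
python3 pp.py L
```

```text
wrist 6239
  inl 6238 normal [-0.011   0.0009  0.9999] tilt along head -0.6309098620657825 side -0.06258293398402352 c [0.4715 0.0278 0.3315] local [-0.0662  0.0001  0.0066]
  tail end local x -0.10296129596047272  slope deg 0.3485051120500845
  tail x -0.10461970358421521 y range [-0.0122  0.0133]
scene 201
  inl 117 normal [ 0.0023 -0.0376  0.9993] tilt along head 0.5176624768708987 side -2.0952828750919585 c [ 0.6411 -0.0061  0.3309] local [ 0.1076 -0.0026  0.0054]
  disc centre xy 639.95361328125 -5.179267883300781 23.402353286743164 top z 0.33111736861076757
top 0
ax [ 0.9834 -0.1814  0.0049] ay [0.1814 0.9834 0.0002] az [-0.0048  0.0007  1.    ] grip [0.5368 0.0157 0.3252]
```

The probe is level within about 0.6° and its tail is 104.6 mm behind the grip, so nothing slipped. Moving sideways to the lamp.

Call:
jog_arm(turn=[[0,0,0.01],[0,0,0],[0,0,0],[0,0,0],[0,0,0]], slide=[[0,0,-25],[0,0,-43],[0,0,-43],[0,0,-43],[0,0,-43]], grip=[10,10,10,10,10])

```text
time: 16.15
tool_pos: [0.5001, -0.1792, 0.3234]
tcp_rot: [-1.519, 0.408, 0.127]
wrist_force: [0.1, 0.9, -2.5]
width: 0.291
```

Call:
jog_arm(turn=[[0,0,0],[0,0,0],[0,0,0],[0,0,0]], slide=[[0,0,-43],[0,0,-20],[0,0,0],[0,0,0]], grip=[10,10,10,10])

```text
time: 16.55
tool_pos: [0.4893, -0.2396, 0.3228]
tcp_rot: [-1.517, 0.41, 0.127]
wrist_force: [0.4, 1.1, -2.9]
width: 0.291
```

```bash
python3 go.py .464 -.2355 .177; python3 - <<'E'
from h import *
np.set_printoptions(precision=4,suppress=True)
for n in ['wrist','scene','top']:
    p=cam(n,'K_'+n); X=cloud(p); np.save('K_'+n,X)
    m=(X[...,0]>.4)&(X[...,0]<.75)&(X[...,1]>-.42)&(X[...,1]<-.1)&(X[...,2]>.03)&(X[...,2]<.04)
    print(n,'lamp',m.sum(),cv2.minAreaRect((X[m][:,:2]*1000).astype(np.float32)) if m.sum()>50 else 0)
    for d in nets.search_frame('lamp_middle',p)[:1]: print(d['conf'],w(p,d['xyz']))
E
python3 pp.py K
```

```text
t 16.55 q [-0.448  0.195  1.586 -0.088  1.693 -1.831] pos [ 0.4893 -0.2396  0.3228] F [ 0.4  1.1 -2.9] w 0.291
M [[0.925, -0.332, 0.183], [-0.172, 0.063, 0.983], [-0.338, -0.941, 0.001]]
slide mm [ 25.236  145.9069  -0.735 ]
wrist lamp 1986 ((555.435546875, -253.4697265625), (172.39151000976562, 209.0427703857422), 88.81275939941406)
0.68 [ 0.4836 -0.2944  0.0337]
scene lamp 2835 ((568.216796875, -260.6175537109375), (177.23175048828125, 237.90467834472656), 87.84711456298828)
0.71 [ 0.5777 -0.2665  0.035 ]
top lamp 3249 ((565.5624389648438, -250.86038208007812), (168.53334045410156, 236.98016357421875), 87.6587142944336)
0.64 [ 0.5732 -0.2346  0.0328]
wrist 6415
  inl 6415 normal [-0.0023 -0.002   1.    ] tilt along head -0.1095794601149377 side -0.13366382587694875 c [ 0.4245 -0.2271  0.3334] local [-0.0669  0.0001  0.0086]
  tail end local x -0.10403749933094517  slope deg 0.5210110250470509
  tail x -0.1056971941833396 y range [-0.0125  0.0129]
scene 236
  inl 163 normal [-0.0029 -0.0334  0.9994] tilt along head 0.1810886799508087 side -1.910310961739438 c [ 0.5948 -0.2607  0.3309] local [ 0.1074 -0.0027  0.0074]
  disc centre xy 593.3009643554688 -259.0439758300781 23.71516990661621 top z 0.33106528107777833
top 220
  inl 175 normal [-0.0036  0.0021  1.    ] tilt along head -0.22376289061034077 side 0.07930512193170437 c [ 0.5964 -0.2496  0.3305] local [0.107  0.0088 0.007 ]
  disc centre xy 592.5037231445312 -254.49603271484375 23.000288009643555 top z 0.3305977845299599
ax [ 0.9836 -0.1801 -0.0072] ay [0.1801 0.9836 0.0002] az [ 0.007  -0.0014  1.    ] grip [ 0.4904 -0.2391  0.3244]
```

View pics/K_wrist.png

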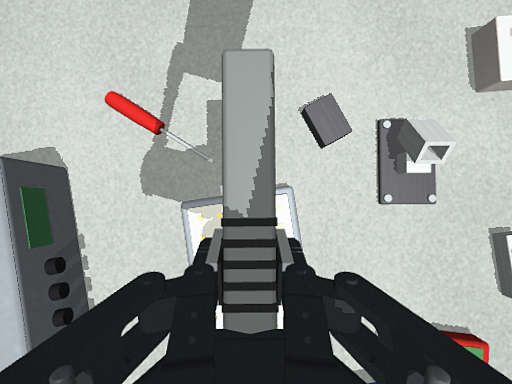

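Probe level to about 0.2°; the disc agrees with kinematics to about 1 mm. The last leg goes down to 12 cm above the lamp's middle, at about (0.567, -0.2555).

Call:
jog_arm(turn=[[0,0,0],[0,0,0],[0,0,0],[0,0,0],[0,0,0]], slide=[[4,24,-0.5],[5.4,34,-0.5],[5.4,34,-0.5],[5.4,34,-0.5],[3.6,19.2,-0.4]], grip=[10,10,10,10,10])

```text
time: 17.35
tool_pos: [0.4609, -0.2361, 0.1748]
tcp_rot: [-1.516, 0.413, 0.132]
wrist_force: [-1.0, -0.1, -2.9]
width: 0.294
```

Call:
jog_arm(turn=[[0,0,0],[0,0,0],[0,0,0]], slide=[[0,0,0],[0,0,0],[0,0,0]], grip=[10,10,10])

```text
time: 17.65
tool_pos: [0.464, -0.2379, 0.1795]
tcp_rot: [-1.519, 0.408, 0.126]
wrist_force: [0.4, -0.5, -2.3]
width: 0.293
```

```bash
python3 go.py .4626 -.2371 .178; python3 - <<'E'
from h import *
for n in ['wrist','scene','top']:
    p=cam(n,'J_'+n); X=cloud(p); np.save('J_'+n,X)
a=cv2.imread('pics/J_scene.png')[130:330,140:400]; b=cv2.imread('pics/J_top.png')[80:270,200:460]
o=np.zeros((310,800,3),np.uint8); o[:308,:400]=cv2.resize(a,(400,308)); o[:292,400:]=cv2.resize(b,(400,292)); cv2.imwrite('pics/m6.png',o)
E
python3 pp.py J; python3 lev.py top scene
```

```text
t 17.65 q [-0.462  0.245  1.796 -0.095  1.432 -1.822] pos [ 0.464  -0.2379  0.1795] F [ 0.4 -0.5 -2.3] w 0.293
M [[0.926, -0.331, 0.181], [-0.171, 0.06, 0.983], [-0.336, -0.942, -0.001]]
slide mm [-0.966   1.9848  0.5617]
wrist 6407
  inl 6407 normal [-0.0046 -0.0029  1.    ] tilt along head -0.2288893172554051 side -0.21101788849028646 c [ 0.399  -0.226   0.1899] local [-0.0666  0.0002  0.0084]
  tail end local x -0.10350404265115921  slope deg 0.4729057091975586
  tail x -0.10515776189507275 y range [-0.012   0.0135]
scene 193
  inl 117 normal [ 0.0134 -0.0569  0.9983] tilt along head 1.3478608690058909 side -3.0659329350096987 c [ 0.5692 -0.2592  0.1876] local [ 0.1067 -0.0012  0.0068]
  disc centre xy 567.4749755859375 -258.8818664550781 23.366012573242188 top z 0.18755840369094856
top 172
  inl 127 normal [0.0041 0.0117 0.9999] tilt along head 0.11113831814581687 side 0.7030654747959248 c [ 0.5718 -0.2498  0.1878] local [0.1087 0.0081 0.0072]
  disc centre xy 567.9869384765625 -254.65530395507812 22.847002029418945 top z 0.18796080374884694
ax [ 0.9834 -0.1816 -0.0043] ay [ 0.1815  0.9834 -0.0009] az [0.0044 0.0001 1.    ] grip [ 0.4645 -0.2381  0.1813]
top box 1384 ((472.4548034667969, 294.4752197265625), (130.6316680908203, 101.54893493652344), 8.11828899383545)
80
ball [0.4738 0.2952 0.1599] 0.0010012098609854954 lean -0.0017707518501824267
scene box 523 ((475.11468505859375, 290.6505126953125), (130.3778076171875, 106.60931396484375), 6.521396636962891)
40
ball [0.4742 0.2929 0.1607] 0.0021669025869383934 lean -0.0015930946962909916
```

View pics/m6.png

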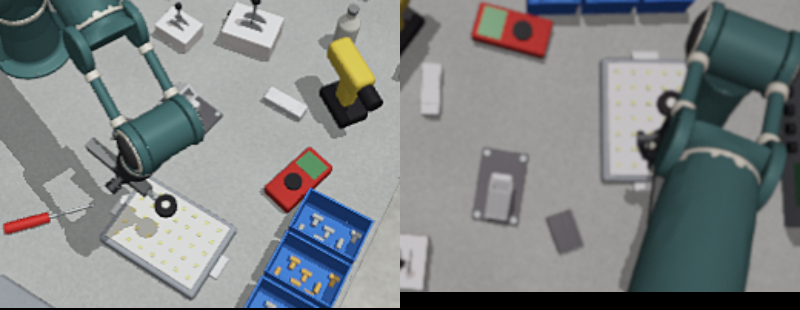

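In both cameras the disc centre sits over the lamp middle within about 3 mm, and the dome is at z≈0.157 against a target of 0.156. Settling briefly, then handing in.

Call:
jog_arm(turn=[[0,0,0],[0,0,0],[0,0,0],[0,0,0],[0,0,0]], slide=[[0,1,0],[0,0,0],[0,0,0],[0,0,0],[0,0,0]], grip=[10,10,10,10,10])

```text
time: 18.4
tool_pos: [0.4622, -0.2375, 0.1767]
tcp_rot: [-1.518, 0.411, 0.128]
wrist_force: [0.4, -0.2, -2.4]
width: 0.295
```

```bash
python3 - <<'E'
from h import *
s=bot.read_state(); print(s['time'],s['tool_pos'],s['joint_vel'],s['wrist_force'],s['width']); print(bot.finish_job())
E
```

```text
18.4 [ 0.46220728 -0.23749503  0.17673755] [-1.83950586e-05 -9.67770473e-05 -1.99692832e-03  2.86182768e-03
 -1.68478626e-03 -2.29426473e-04] [ 0.35493875 -0.16520256 -2.37288819] 0.29453577349146337
the job is handed in; nothing more can be done
None
```

I set the largest dimmer's lever upright, drew the probe out of its holder, levelled it dome down, and handed the job in at 18.4 s. The gripper is still holding the probe over the lamp.

- **Lever:** the lean measured +0.009 rad just after I let go. At the end it read about -0.002 rad from both the top and scene cameras.
- **Probe level:** the wrist camera gave about 0.2° off level, and the top camera 0.1° along the bar and 0.7° sideways. The scene camera's fit gave 1.3° and 3.1°. I put less weight on it because it had only 117 points and already read about 2° sideways in earlier checks, when the wrist camera read about 0.1°.
- **Dome position:** the head's centre was within about 3 mm of the lamp's middle in both the scene and top cameras, and the dome tip was about 12.1 cm above it. I then lowered the tool by 1 mm and did not measure the height again. The two cameras place the lamp up to 5 mm apart, so that is the limit on how well its middle is known.
- **Stability:** joint speeds were near zero at hand-in, and the grip width and wrist force held steady, with no sign of slipping. The dome itself faces the lamp and was never in view; its tip is worked out from the head disc, the bar and the given dimensions.
- **Other things on the bench:** the arm met no unexpected force near the lamp or the bystanders. In the final pictures they look unmoved, though I did not measure each one again.

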